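# Check the pull scale behind its glass screen

### The arm

A 6-joint arm with a two-finger parallel gripper is mounted at the origin on the work surface. World frame = base frame: x ahead of the robot, y to its left, z up, the work surface at z = 0. Lengths are in m, angles in rad, forces in N, time in s.
With the tool pointing down it reaches from about 0.375 to 0.825 m from the base axis. Payload 5.5 kg.
Tool frame: the origin (TCP) lies at the very end of the fingers, on their centre line; the grasp point (between the pads) lies 19 mm behind it; z points along the fingers, y is the line along which they close (so a half turn about z gives the same grasp; the last joint's range is limited). The gripper opens to 85 mm and grips with 20 to 120 N. Pads are 22 mm wide; open, the fingers measure 114 mm over their backs; the gripper's body (76 mm by 85 mm) begins 54 mm behind the grasp point. The pads swing forward as they close: fully open they stand 13 mm farther back than shut.
Start: joints at [-1.118, 0.314, -0.047, 1.21, 0, 1.571], TCP at [0.262, -0.54, 0.197] pointing down, gripper open.
Joint ranges: [-2.67, 2.67], [-0.69, 1.73], [-1.03, 1.25], [-2.08, 2.16], [-1.42, 1.45], [-3.14, 3.14]. Speed limits (rad/s): [2.39, 2.39, 3.01, 3.14, 3.14, 3.14].

### API

Orientations are given as a unit quaternion [x, y, z, w].
In Python, from cell import observe, capture, finish_job gives the robot as it stands.
- The arm moves only by the tool step_arm, never from a script. Its argument "series" is a list of rows, each a list of 2 entries, a list of its own where there are three numbers: the shift along the tool's x, y, z in cm, then the turn, a rotation vector about the tool's x, y, z in degrees. A call has 1 to 10 rows; each row is the pose to reach, as a shift and turn from the pose commanded when the call began, along the tool's axes at that moment; what a row does not reach only later rows make up. A row lasts 1/10 s, in which the tool goes at most 50 mm and 8.59 degrees, less where a joint would pass 70% of its speed; a pose out of reach is approached as far as the arm can. A call with a gripper value outside its range is refused whole. "grip" is the opening, from 0 (shut) to 1 (fully open), set as the call begins (left out, the last holds). The fingers move at their own pace and stop on an object; the grip force is fixed at half the most. Time passes only in rows, so rows that repeat a pose let the fingers close. It gives the time, the measured TCP pose, the force, the opening and the grip force at its end, in the units of the state.
- observe(): the state, without advancing time (a new reading comes with each control period).
- capture(name): name is "side" or "top"; returns a dict with "frame" (400x640x3 uint8, red, green, blue), "camera_matrix" (3x3 intrinsics, pixels), "pose" (4x4, takes a point from camera to world coordinates). Camera axes: x right, y down, z forward; pixel columns grow to the right and rows downward; lengths in m; the calibration is good to about 2 mm. A picture is of the moment at which its call begins. There is no depth.
- finish_job(): hands the job in; it is judged then, once.
The state is a dict: "time": time; "q": joint angles; "qd": joint speeds; "tau": joint torques, N m; "position": TCP position; "tool_rot": TCP orientation; "ft_force": force on the tool from outside, world axes, zero at the start; "wrist_torque": the same for the moment, N m; "opening": opening from 0.0 (shut) to 1.0 (fully open); "gripper_force": force on a finger pad.
Only numpy, scipy, OpenCV 4.12 (cv2) and the standard library are available. Lean on these libraries where they do the work, as an engineer would, in place of code of your own. Each camera call takes 0.05 s, during which the arm holds its last target. There are 200 camera calls.

### The job

Check the spring pull scale on its stand: slide the glass screen fully open, then draw the scale's black handle out until its pointer is level with the brass marker and hold it steady there for two seconds, without pulling it well past the marker. Then ease the handle gently back home, never letting it snap, and slide the screen fully shut, without disturbing the marker or the other things on the counter.

Things in the scene. Friction and masses are not known exactly. Their poses are not given: they have to be found in the camera images.
- stand: Fixed dark-wood stand with a 20 mm plank. Origin on the counter; its x points away from the robot (open front at -x), y left seen from the robot, z up. In its frame, mm: plank x -130..125, y -160..340; two 30 mm square posts at x -55, y -145 and 325, carry a ledge above. The screen runs along y in a track at x -100; a fixed glass pane (x -80, y 120..310, to z 152) stands behind its open position.
- ledge (a point): Middle of the front lower edge of the wooden ledge: 45 (x) by 500 (y) by 30 mm; in the stand's frame x -75..-30, y -160..340, z 215..245 mm. It runs above the scale handle, so the handle can only be gripped with the tool leaning some 30 to 45 degrees, the gripper's body on the front (robot) side. Axes as the stand's.
- face (a point): Centre of the white graduated face (lines 10 mm apart) on top of the fixed steel scale housing, 70 mm above the counter. Housing in the stand's frame: x -5..110, y -35..35, z 20..70 mm. Axes as the stand's.
- screen (a joint): Sliding glass screen with wooden frame, 220 wide, z 22..150 mm above the counter, at x -100 in the stand's frame, in front of the scale handle. 0 = shut (covers y -110..110), grows as it slides to the stand's +y; 0.21 m = fully open. Light friction, about 2 N; stays where left.
- screen_grip (a point): Grip point on the screen's upright steel D-handle, a round bar 12 mm thick standing 36 mm in front of the screen (to the stand's -x), 112 mm above the counter; the bar is upright from 40 to 146 mm above the counter. Moves with the screen. Axes as the stand's.
- slide (a joint): How far the scale's sprung handle and pointer are drawn out, towards the stand's -x: 0 = home, at most 0.085 m. The spring pulls it home with 3 N at 0 plus 1.5 N per 10 mm; let go, it snaps back.
- handle (a point): Centre of the black upright paddle that is the scale's pull handle: 26 (x) by 14 (y) by 64 mm high, centre 85 mm above the counter; pinch it across y. At home it is at x -60, y 0 in the stand's frame, 40 mm behind the screen. Its rod, 12 mm thick, leaves it rearward 50 mm above the counter. Axes as the stand's.
- pointer (a point): End of the flat black pointer bar (4 mm in x, 34 mm in y, lying across the white face, 73 mm above the counter) that moves with the handle. Axes as the stand's; at home it is at x 85 in the stand's frame, always 145 mm behind the handle centre.
- mark (a point): Tip region of the brass marker's 5 mm wide tongue, which reaches over the white face from the housing's +y edge (brass clamp 18 mm wide in x, 73 mm above the counter). It is already set; the pointer is level with it when the two have the same x in the stand's frame. Axes as the stand's.
- mug: White mug, 80 mm across, 95 mm high, standing on the counter; bystander. Origin at the centre of its underside.
- jar: Amber glass jar with steel cap, 76 mm across, 120 mm high; bystander. Origin at the centre of its underside.
- mill: Turned wooden pepper mill, 60 mm across, 165 mm high, standing on the plank behind the fixed pane; bystander. Origin at the centre of its underside.

How it is judged:
On the way, in this order (a step that is already met when the one before it is completed fails the run):
1. the screen is slid fully open (at least 0.19 m) with the scale still at home (value of joint screen above 0.19 m and value of joint slide below 0.01 m), for 0.2 s.
2. the pointer is held level with the marker, within 5 mm and steady, for 1.5 s, the screen still open (x of pointer in the frame of mark between -0.005 and 0.005 m and velocity of joint slide between -0.03 and 0.03 m/s and value of joint screen above 0.17 m), for 1.5 s.
3. the handle is back home (within 4 mm) before the screen is shut (value of joint slide below 0.004 m and value of joint screen above 0.17 m), for 0.2 s.
At the end, for the whole second after the job is handed in: The screen is shut to within 6 mm, the scale handle is home to within 4 mm, the marker is within 5 mm and mug, jar and mill within 20 mm of where they started (value of joint screen below 0.006 m and value of joint slide below 0.004 m and distance of mark from where it was at the start of the episode below 0.005 m and distance of each of mug, jar, mill from where it was at the start of the episode below 0.02 m); the robot touches nothing.
It fails at once if the pointer is pulled more than 15 mm past the marker (x of pointer in the frame of mark below -0.015 m).
It fails at once if the handle snaps back (returns faster than 0.6 m/s) (velocity of joint slide below -0.6 m/s).
It fails at once if a bystander is knocked over (angle between any of mug, jar, mill's own z axis and vertical above 0.4 rad).
It also fails if it takes over 72 s, if anything falls off the work surface, if the arm or the gripper's body presses on something with over 40 N, if the wrist force passes 120 N, or if a joint passes its speed limit or range.

## Working session

There is one attempt and no reset: what is moved stays moved. The work goes in short steps, Python scripts to look and compute and a tool call to move; the robot and the scene stay as the last step left them, time stands still between calls to the robot, and variables do not carry over. Pictures are saved under pics/ and viewed, at most 10 in all, crops included, and the job is handed in when it is done.

Besides the shell and the picture viewer there is one more tool, called after "Request:" in YAML: its name, and indented under it one key for each argument. step_arm: Moves the arm, as the interface text tells. Its arguments: {"type":"object","properties":{"series":{"type":"array","items":{"type":"array"}},"grip":{"type":"number"}},"required":["series"]}

```bash
mkdir -p pics; ls
python3 - <<'E'
from cell import observe,capture
import cv2,numpy as np
print(observe())
for n in("top","side"):
    c=capture(n);cv2.imwrite(f"pics/{n}0.png",c["frame"][:,:,::-1]);np.savez(n+"0.npz",**c);print(n,c["camera_matrix"],c["pose"])
E
```

```text
pics
{'time': 0.0, 'q': array([-1.11800470e+00,  3.14253157e-01, -4.81019747e-02,  1.21021535e+00,
        4.65360621e-05,  1.57077124e+00]), 'qd': array([-0.00013395, -0.00170939,  0.0006399 ,  0.00047421,  0.00118786,
        0.00132048]), 'tau': array([ 2.70868541e-04, -5.39588463e+01,  3.39751303e+01,  1.94076175e-02,
        7.13414624e-05, -3.93755079e-05]), 'position': array([ 0.26221255, -0.53893562,  0.19630834]), 'tool_rot': array([ 9.74478548e-01,  2.24478891e-01, -1.76433738e-04, -8.69663697e-04]), 'ft_force': array([-0.00819845,  0.26504602,  1.07274182]), 'wrist_torque': array([-0.01465297, -0.01664351, -0.02782991]), 'gripper_force': 0.0, 'opening': 0.9965683637612855}
top [[519.78314545   0.         318.11003219]
 [  0.         519.78314545 201.37753955]
 [  0.           0.           1.        ]] [[ 2.11535522e-02 -9.94325715e-01  1.04254018e-01  5.30577149e-01]
 [-9.99776238e-01 -2.10408844e-02  2.18050526e-03 -2.76715706e-02]
 [ 2.54642824e-05 -1.04276815e-01 -9.94548312e-01  1.39538940e+00]
 [ 0.00000000e+00  0.00000000e+00  0.00000000e+00  1.00000000e+00]]
side [[374.09341265   0.         318.32697878]
 [  0.         374.09341265 196.65898254]
 [  0.           0.           1.        ]] [[ 0.98486024 -0.11436245  0.13027487  0.55515654]
 [-0.1730832  -0.69042875  0.70238903 -0.55552184]
 [ 0.00961859 -0.71430342 -0.69977004  0.66944807]
 [ 0.          0.          0.          1.        ]]
```

View pics/top0.png

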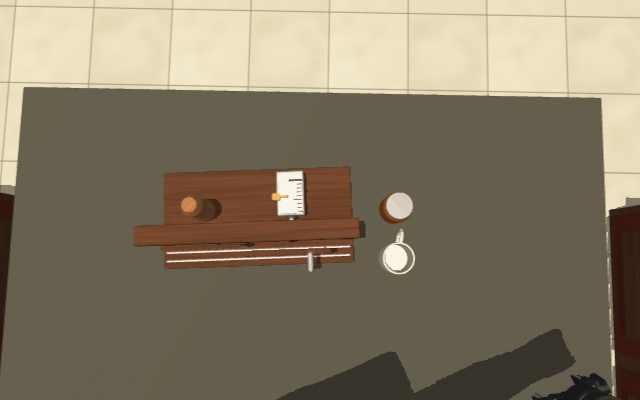

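View pics/side0.png

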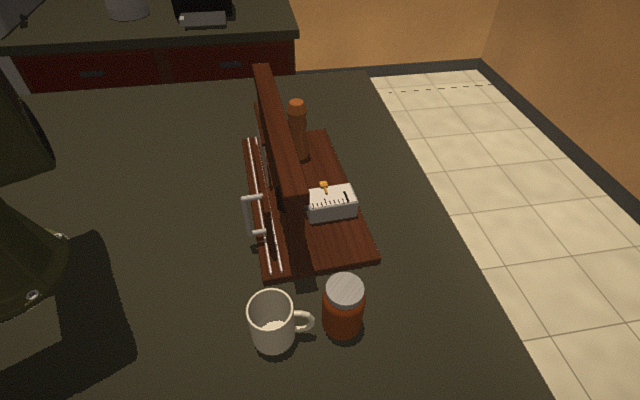

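The top view shows the plank with corners near (165,174), (350,167), (353,262) and (165,268). The face is at (290,193), the brass marker at (278,197), the pointer at (296,180) and the screen's D-handle at (311,260). The mug is at (398,258), the jar at (399,207) and the mill at (190,205). The side view agrees, with the D-handle at (250,215).

```bash
cat > h.py <<'E'
import cv2,numpy as np
def load(n): return dict(np.load(n+".npz"))
def ray(c,uv,z):
    uv=np.atleast_2d(np.float64(uv));K=c["camera_matrix"];P=c["pose"]
    d=np.c_[uv,np.ones(len(uv))]@np.linalg.inv(K).T@P[:3,:3].T;o=P[:3,3]
    return o+d*((z-o[2])/d[:,2])[:,None]
def proj(c,p):
    P=np.linalg.inv(c["pose"]);q=(np.atleast_2d(p)@P[:3,:3].T+P[:3,3])@c["camera_matrix"].T
    return q[:,:2]/q[:,2:]
E
python3 - <<'E'
from h import *
c=load("top0");im=c["frame"];hsv=cv2.cvtColor(im,cv2.COLOR_RGB2HSV)
cv2.imwrite("pics/crop0.png",cv2.resize(im[150:285,130:370,::-1],None,fx=3.3,fy=3.3,interpolation=cv2.INTER_CUBIC))
H,S,V=hsv[...,0].astype(int),hsv[...,1].astype(int),hsv[...,2].astype(int)
w=np.uint8((S<40)&(V>150));w[:165]=0;w[218:]=0;w[:,:270]=0;w[:,310:]=0
w=cv2.morphologyEx(w,cv2.MORPH_CLOSE,np.ones((7,7)))
r=cv2.minAreaRect(max(cv2.findContours(w,0,1)[0],key=cv2.contourArea))
b=cv2.boxPoints(r);print("face",r,ray(c,b,.07).round(4).tolist(),ray(c,r[0],.07))
# wood edges: back edge, front edge lines
R=im[...,0].astype(int);G=im[...,1].astype(int);wood=(R-G>14)
rows=[];fr=[]
for x in range(225,270,3):
    k=np.where(wood[150:220,x])[0]; rows.append((x,150+k[0]-.5))
for x in range(310,346,3):
    k=np.where(wood[150:220,x])[0]; rows.append((x,150+k[0]-.5))
for x in range(170,350,3):
    k=np.where(wood[220:290,x])[0]; fr.append((x,220+k[-1]+.5))
for n,e in(("back",rows),("front",fr)):
    p=ray(c,e,.02)[:,:2];l=cv2.fitLine(np.float32(p),cv2.DIST_HUBER,0,.001,.001).ravel();s=-np.sign(l[0]*0+l[1])
    print(n,l,np.degrees(np.arctan2(-l[0]*np.sign(l[1]),abs(l[1]))))
L=[];Rr=[]
for y in list(range(178,215,3)):
    k=np.where(wood[y,140:375])[0];L.append((140+k[0]-.5,y));Rr.append((140+k[-1]+.5,y))
print("left",np.median(ray(c,L,.02)[:,:2],0),"right",np.median(ray(c,Rr,.02)[:,:2],0))
m=np.uint8((H>10)&(H<28)&(S>130)&(V>150));m[:,:265]=0;m[:,310:]=0;m[:185]=0;m[210:]=0
ys,xs=np.where(m);print("brass",[(y,xs[ys==y].min(),xs[ys==y].max()) for y in np.unique(ys)])
print("brass xs ext",ray(c,[(xs.mean(),ys.mean())],.073))
E
```

```text
face ((290.0, 193.0), (44.0, 26.0), 90.0) [[0.746, 0.0829, 0.07], [0.7475, 0.0159, 0.07], [0.6337, 0.0131, 0.07], [0.6323, 0.0796, 0.07]] [[0.68961275 0.04786802 0.07      ]]
back [ 0.05748006 -0.9983466   0.759058    0.11240027] 3.295181
front [ 0.06014811 -0.99818945  0.5022228   0.1487313 ] 3.448314
left [0.68038273 0.39001634] right [ 0.69097644 -0.11060221]
brass [(np.int64(193), np.int64(272), np.int64(278)), (np.int64(194), np.int64(271), np.int64(278)), (np.int64(195), np.int64(272), np.int64(278)), (np.int64(196), np.int64(272), np.int64(287)), (np.int64(197), np.int64(272), np.int64(279)), (np.int64(198), np.int64(272), np.int64(279)), (np.int64(199), np.int64(272), np.int64(279))]
brass xs ext [[0.68060873 0.08258514 0.073     ]]
```

View pics/crop0.png

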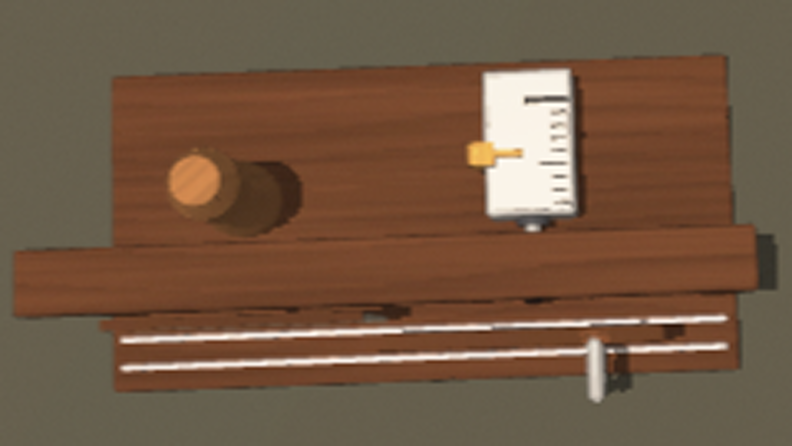

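The crop shows the plank edges, the face at crop (530,142) with the pointer bar at (547,100), and the brass tongue ending at (520,153). The bar top is at crop (597,370). Stand yaw comes to about 3.35° and its origin to about (0.637, 0.046); three independent estimates agree within 2 mm.

```bash
cat >> h.py <<'E'
from scipy.spatial.transform import Rotation as Ro
YAW=3.35
RS=Ro.from_euler('z',YAW,degrees=True).as_matrix();OS=RS@np.array([.639,.0085,0])
def tost(p): return (np.atleast_2d(p)-OS)@RS
def fromst(p): return np.array(p)@RS.T+OS
def goal(grasp,lean):
    "stand-frame grasp point, lean deg -> world TCP, R"
    s,c=np.sin(np.radians(lean)),np.cos(np.radians(lean))
    R=RS@np.array([[c,0,s],[0,-1,0],[s,0,-c]])
    return fromst(grasp)+.019*R[:,2],R
def delta(p,q,tp,R):
    A=Ro.from_quat(q).as_matrix()
    return (A.T@(tp-p)*100).round(2),np.degrees(Ro.from_matrix(A.T@R).as_rotvec()).round(2)
def pm(c,home=True,rows=(172,216)):
    "dark pointer & brass tongue stand x"
    hsv=cv2.cvtColor(c["frame"],cv2.COLOR_RGB2HSV).astype(float)
    u=proj(c,fromst([.05,0.004,.073]))[0,0]
    return hsv
E
python3 - <<'E'
from h import *
c=load("top0");im=c["frame"].astype(float)
# intensity-weighted pointer (dark) and tongue (yellow: R-B)
g=im.mean(2);
P=[];M=[]
for x in range(291,300):
    y=np.arange(175,185);w=np.clip(200-g[y,x],0,None);P.append((x,(w*y).sum()/w.sum()))
for x in range(281,287):
    y=np.arange(191,202);w=np.clip(im[y,x,0]-im[y,x,2]-35,0,None)
    if w.sum()>20:M.append((x,(w*y).sum()/w.sum()))
print("pointer",tost(ray(c,P,.073)).round(4)[:,:2].tolist());print("mark",tost(ray(c,M,.073)).round(4)[:,:2].tolist())
print("bar?",tost(ray(c,[(310.9,253),(310.9,270.5)],.146)))
for n,uv,z in(("mug",(398,258),.095),("jar",(399,206),.12),("mill",(190,205),.165)):print(n,ray(c,uv,z))
s=load("side0")
for z in(.04,.146):print(proj(s,fromst([-.136,-.05,z])),proj(s,fromst([-.136,-.08,z])))
E
```

```text
pointer [[0.0862, -0.0048], [0.0861, -0.0074], [0.0861, -0.01], [0.0862, -0.0125], [0.0864, -0.0151], [0.0863, -0.0177], [0.0849, -0.0202], [0.0846, -0.0228], [0.0847, -0.0253]]
mark [[0.0451, 0.0221], [0.045, 0.0196], [0.0449, 0.017], [0.0448, 0.0144], [0.0448, 0.0119], [0.0449, 0.0093]]
bar? [[-0.10346742 -0.05018172  0.146     ]
 [-0.14495043 -0.04869322  0.146     ]]
mug [[ 0.52952826 -0.2264664   0.095     ]]
jar [[ 0.65703505 -0.22445523  0.12      ]]
mill [[0.6444465 0.2794642 0.165    ]]
[[249.55146144 233.4274929 ]] [[251.0033893  244.02797072]]
[[243.18540825 198.90337929]] [[244.60297382 209.59814082]]
```

The bar sits at stand (-136,-50), and the side view agrees. The marker is at x ≈ 45 and the pointer reads 86 at home, so the pull is about 41 mm.

```bash
cat > d.py <<'E'
import sys
from h import *
from cell import observe
# usage: d.py lean x y z back(mm) -> delta from present pose
l,x,y,z,b=map(float,sys.argv[1:6]);o=observe()
tp,R=goal(np.array([x,y,z])/1e3,l);tp=tp-R[:,2]*b/1e3
print(o["time"],"q",o["q"].round(2),"delta",*delta(o["position"],o["tool_rot"],tp,R),"F",o["ft_force"].round(1),o["gripper_force"],round(o["opening"],3))
A=Ro.from_quat(o["tool_rot"]).as_matrix();print("grasp now (stand mm)",(tost(o["position"]+.019*-A[:,2])*1e3).round(1),"goal TCP",tp.round(3))
E
python3 d.py 38 -136 -50 112 100
```

```text
0.1 q [-1.12  0.31 -0.05  1.21  0.    1.57] delta [ 40.24 -38.7    2.12] [-7.58 37.52 21.72] F [0.7 0.1 0.2] 0.0 0.997
grasp now (stand mm) [[-408.7 -562.   215.4]] goal TCP [ 0.455 -0.015  0.176]
```

Request:
step_arm:
  series:
    - [[4,-4,-4],[-1,6,3]]
    - [[8,-8,-8],[-2,12,7]]
    - [[12,-12,-10],[-3,18,10]]
    - [[16,-16,-10],[-4,24,14]]
    - [[20,-20,-10],[-5,30,17]]
    - [[24,-23,-10],[-7,34,20]]
    - [[28,-27,-9],[-7.6,37.5,21.7]]
    - [[32,-31,-7],[-7.6,37.5,21.7]]
    - [[36,-35,-5],[-7.6,37.5,21.7]]
    - [[39,-38,-3],[-7.6,37.5,21.7]]
  grip: 1

```text
time: 1.1
position: [0.4193, -0.1046, 0.255]
tool_rot: [0.945, 0.028, 0.326, -0.008]
ft_force: [1.6, 0.5, 0.2]
opening: 0.999
gripper_force: 0.0
```

```bash
python3 d.py 38 -136 -50 112 100
```

```text
1.1 q [-0.54 -0.59 -0.9   0.68  0.35  2.65] delta [-1.67 -8.77  8.71] [ 0.18 -0.07  0.06] F [1.6 0.5 0.2] 0.0 0.999
grasp now (stand mm) [[-238.3 -137.4  269.9]] goal TCP [ 0.455 -0.015  0.176]
```

Request:
step_arm:
  series:
    - [[-0.5,-3,3],[0,0,0]]
    - [[-1,-6,6],[0,0,0]]
    - [[-1.7,-8.8,8.7],[0,0,0]]
    - [[-1.7,-8.8,8.7],[0,0,0]]
    - [[-1.7,-8.8,8.7],[0,0,0]]
    - [[-1.7,-8.8,8.7],[0,0,0]]

```text
time: 1.7
position: [0.4605, -0.0181, 0.189]
tool_rot: [0.948, 0.028, 0.316, -0.009]
ft_force: [0.1, 0.2, -0.8]
opening: 0.996
gripper_force: 0.0
```

```bash
python3 d.py 38 -136 -50 112 0
```

```text
1.7 q [-0.13 -0.51 -1.03  0.42  0.11  2.99] delta [-1.03 -0.35 10.72] [-0.04  1.16  0.06] F [ 0.1  0.2 -0.8] 0.0 0.996
grasp now (stand mm) [[-191.7  -53.5  204.2]] goal TCP [ 0.516 -0.011  0.097]
```

Request:
step_arm:
  series:
    - [[-0.9,-0.3,3],[0,1,0]]
    - [[-1,-0.35,6],[0,1.2,0]]
    - [[-1,-0.35,8],[0,1.2,0]]
    - [[-1,-0.35,9.5],[0,1.2,0]]
    - [[-1,-0.35,10.7],[0,1.2,0]]
    - [[-1,-0.35,10.7],[0,1.2,0]]
    - [[-1,-0.35,10.7],[0,1.2,0]]

```text
time: 2.4
position: [0.5384, -0.0152, 0.1194]
tool_rot: [0.951, 0.028, 0.307, -0.011]
ft_force: [-0.3, 0.1, -0.7]
opening: 1.0
gripper_force: 0.0
```

```bash
python3 d.py 38 -136 -50 112 0
python3 - <<'E'
from cell import capture
import cv2
c=capture("side");cv2.imwrite("pics/s1.png",cv2.resize(c["frame"][100:300,150:400,::-1],None,fx=3,fy=3))
E
```

```text
2.4 q [-0.09 -0.21 -1.02  0.13  0.09  3.02] delta [-3.08 -0.51  0.54] [-0.28  2.26 -0.03] F [-0.3  0.1 -0.7] 0.0 1.0
grasp now (stand mm) [[-113.5  -55.2  134.8]] goal TCP [ 0.516 -0.011  0.097]
```

View pics/s1.png

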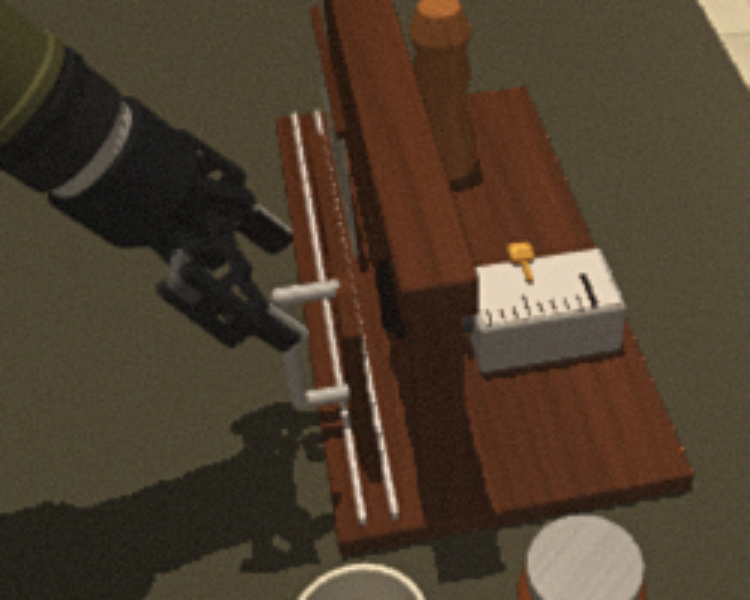

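The crop shows the open fingers above and behind the bar, with joint 3 at its limit. So I'll use less lean for the bar, and a half turn so the last joint isn't near its range end.

Request:
step_arm:
  series:
    - [[1.5,0,-2],[0,0,0]]
    - [[3,0,-4],[0,-4,0]]
    - [[4.7,0,-6.5],[0,-9,0]]
    - [[4.7,0,-6.5],[0,-13,0]]
    - [[4.7,0,-6.5],[0,-16,0]]
    - [[4.7,0,-6.5],[0,-16,0]]

```text
time: 3.05
position: [0.5411, -0.0143, 0.2021]
tool_rot: [0.984, 0.031, 0.173, -0.007]
ft_force: [-0.2, 0.4, -0.6]
opening: 0.997
gripper_force: 0.0
```

Request:
step_arm:
  series:
    - [[0,0,0],[0,0,-8]]
    - [[0,0,0],[0,0,-16]]
    - [[0,0,0],[0,0,-24]]
    - [[0,0,0],[0,0,-32]]
    - [[0,0,0],[0,0,-40]]
    - [[0,0,0],[0,0,-48]]
    - [[0,0,0],[0,0,-56]]
    - [[0,0,0],[0,0,-64]]
    - [[0,0,0],[0,0,-72]]
    - [[0,0,0],[0,0,-80]]

```text
time: 4.05
position: [0.5379, -0.0142, 0.1996]
tool_rot: [0.733, 0.659, 0.137, 0.105]
ft_force: [0.6, 0.5, -0.5]
opening: 0.995
gripper_force: 0.0
```

Request:
step_arm:
  series:
    - [[0,0,0],[0,0,-8]]
    - [[0,0,0],[0,0,-16]]
    - [[0,0,0],[0,0,-24]]
    - [[0,0,0],[0,0,-32]]
    - [[0,0,0],[0,0,-40]]
    - [[0,0,0],[0,0,-48]]
    - [[0,0,0],[0,0,-56]]
    - [[0,0,0],[0,0,-64]]
    - [[0,0,0],[0,0,-72]]
    - [[0,0,0],[0,0,-80]]

```text
time: 5.05
position: [0.5379, -0.0142, 0.1996]
tool_rot: [0.138, 0.975, 0.037, 0.168]
ft_force: [0.9, 0.6, 0.4]
opening: 0.999
gripper_force: 0.0
```

```bash
sed -i 's/\[\[c,0,s\],\[0,-1,0\],\[s,0,-c\]\]/[[-c,0,s],[0,1,0],[-s,0,-c]]/' h.py; sed -n 20,26p h.py; python3 d.py 20 -136 -50 112 60
```

```text
def delta(p,q,tp,R):
    A=Ro.from_quat(q).as_matrix()
    return (A.T@(tp-p)*100).round(2),np.degrees(Ro.from_matrix(A.T@R).as_rotvec()).round(2)
def pm(c,home=True,rows=(172,216)):
    "dark pointer & brass tongue stand x"
    hsv=cv2.cvtColor(c["frame"],cv2.COLOR_RGB2HSV).astype(float)
    u=proj(c,fromst([.05,0.004,.073]))[0,0]
5.05 q [-0.06 -0.11 -0.58  0.75  0.04  0.23] delta [ 5.88 -1.67  3.01] [  0.29  -0.19 -19.5 ] F [0.9 0.6 0.4] 0.0 0.999
grasp now (stand mm) [[-109.3  -54.2  217.5]] goal TCP [ 0.491 -0.013  0.151]
```

Request:
step_arm:
  series:
    - [[2,-0.6,0],[0.3,-0.2,-7]]
    - [[4,-1.2,0],[0.3,-0.2,-14]]
    - [[5.9,-1.7,0],[0.3,-0.2,-19.5]]
    - [[5.9,-1.7,1.5],[0.3,-0.2,-19.5]]
    - [[5.9,-1.7,3],[0.3,-0.2,-19.5]]
    - [[5.9,-1.7,3],[0.3,-0.2,-19.5]]
    - [[5.9,-1.7,3],[0.3,-0.2,-19.5]]

```text
time: 5.75
position: [0.4904, -0.0126, 0.1507]
tool_rot: [-0.026, 0.985, 0.006, 0.173]
ft_force: [1.0, -0.3, 1.1]
opening: 0.998
gripper_force: 0.0
```

```bash
python3 d.py 20 -136 -50 112 0
```

```text
5.75 q [-0.05 -0.17 -0.75  0.64  0.04 -0.1 ] delta [-0.01 -0.02  6.02] [-0.   -0.06 -0.31] F [ 1.  -0.3  1.1] 0.0 0.998
grasp now (stand mm) [[-156.6  -49.8  168.6]] goal TCP [ 0.511 -0.012  0.094]
```

Request:
step_arm:
  series:
    - [[0,0,1.5],[0,0,0]]
    - [[0,0,3],[0,0,0]]
    - [[0,0,4.5],[0,0,0]]
    - [[0,0,6],[0,0,0]]
    - [[0,0,6],[0,0,0]]
    - [[0,0,6],[0,0,0]]

```text
time: 6.35
position: [0.5118, -0.0114, 0.095]
tool_rot: [-0.026, 0.985, 0.005, 0.173]
ft_force: [0.3, -0.6, -0.1]
opening: 0.999
gripper_force: 0.0
```

Request:
step_arm:
  series:
    - [[0,0,0],[0,0,0]]
    - [[0,0,0],[0,0,0]]
    - [[0,0,0],[0,0,0]]
    - [[0,0,0],[0,0,0]]
    - [[0,0,0],[0,0,0]]
    - [[0,0,0],[0,0,0]]
    - [[0,0,0],[0,0,0]]
    - [[0,0,0],[0,0,0]]
  grip: 0

```text
time: 7.15
position: [0.5119, -0.011, 0.0948]
tool_rot: [-0.026, 0.985, 0.006, 0.173]
ft_force: [-3.4, 0.1, 5.9]
opening: 0.113
gripper_force: 58.5
```

```bash
python3 d.py 20 -136 160 112 0
```

```text
7.15 q [-0.05 -0.07 -0.8   0.48  0.04 -0.09] delta [ 0.21 20.94  0.04] [ 0.03 -0.04 -0.28] F [-3.4  0.1  5.9] 58.52346450090408 0.113
grasp now (stand mm) [[-135.1  -49.4  112.6]] goal TCP [0.499 0.198 0.094]
```

Request:
step_arm:
  series:
    - [[0,1,0],[0,0,0]]
    - [[0,3,0],[0,0,0]]
    - [[0,5,0],[0,0,0]]
    - [[0,7,0],[0,0,0]]
    - [[0,9,0],[0,0,0]]
    - [[0.1,11,0],[0,0,0]]
    - [[0.1,13,0],[0,0,0]]
    - [[0.1,15,0],[0,0,0]]
    - [[0.1,17,0],[0,0,0]]
    - [[0.1,19,0],[0,0,0]]

```text
time: 8.15
position: [0.5012, 0.1785, 0.0948]
tool_rot: [-0.026, 0.984, 0.005, 0.174]
ft_force: [2.5, -3.6, 0.6]
opening: 0.115
gripper_force: 58.9
```

Request:
step_arm:
  series:
    - [[0,1,0],[0,0,0]]
    - [[0,1.9,0],[0,0,0]]
    - [[0,1.9,0],[0,0,0]]
    - [[0,1.9,0],[0,0,0]]

```text
time: 8.55
position: [0.5008, 0.1878, 0.0947]
tool_rot: [-0.023, 0.984, -0.004, 0.175]
ft_force: [-1.4, -30.0, 15.9]
opening: 0.112
gripper_force: 61.6
```

```bash
python3 d.py 20 -136 160 112 0;python3 - <<'E'
from cell import capture
import cv2
c=capture("side");cv2.imwrite("pics/s2.png",cv2.resize(c["frame"][50:300,120:400,::-1],None,fx=2.4,fy=2.4))
E
```

```text
8.55 q [ 0.46  0.   -0.74  0.51 -0.16  0.39] delta [ 0.16  1.03 -0.01] [-1.18  0.13 -0.49] F [ -1.4 -30.   15.9] 61.63594298064709 0.112
grasp now (stand mm) [[-134.6  150.1  112.6]] goal TCP [0.499 0.198 0.094]
```

View pics/s2.png

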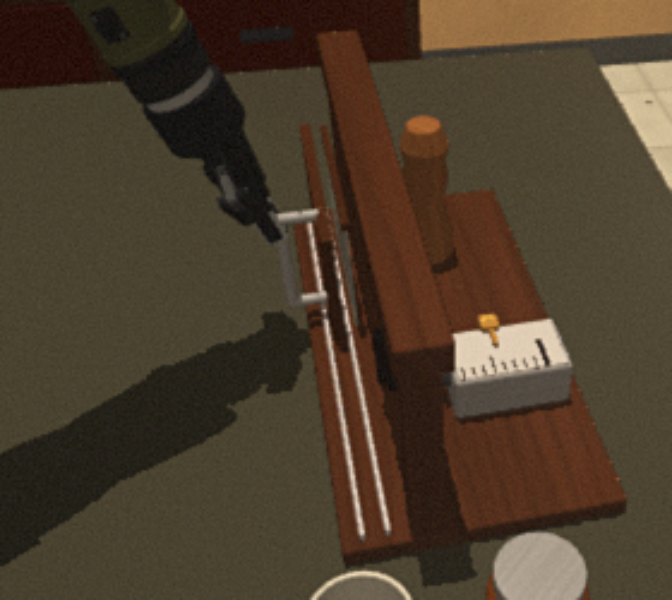

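The crop shows the screen open beside the fixed pane, bar gripped at crop (283,240) and the pointer still home. The push stalled at about 199 mm with 30 N, so I'll check the bar's position.

Run:
```python
from h import *
a=load("side0")
for y in(-.05,.14,.15,.16):
  print(y,proj(a,fromst([[-.136,y,.143],[-.136,y,.043],[-.1,y,.143],[-.1,y,.043]])).round(1).tolist())
import cv2
from cell import capture
for n,c in(("0",a),("1",capture("side"))):
  im=c["frame"].astype(int);m=np.uint8((abs(im[...,0]-im[...,2])<25)&(im.mean(2)>95));m[:90]=0;m[250:]=0;m[:,:225]=0;m[:,285:]=0
  k,_,st,ce=cv2.connectedComponentsWithStats(m);print(n,[s.tolist() for s in st[1:] if s[4]>15])
```

```text
-0.05 [[243.4, 200.0], [249.4, 232.5], [261.5, 197.2], [265.9, 229.7]]
0.14 [[236.0, 144.1], [241.7, 176.2], [251.4, 142.1], [255.9, 174.2]]
0.15 [[235.6, 141.6], [241.3, 173.7], [251.0, 139.6], [255.5, 171.7]]
0.16 [[235.3, 139.1], [241.0, 171.2], [250.5, 137.2], [255.1, 169.2]]
0 []
1 []
```

Request:
step_arm:
  series:
    - [[0,-0.5,0],[0,0,0]]
    - [[0,-0.9,0],[0,0,0]]
    - [[0,-0.9,0],[0,0,0]]
    - [[0,-0.9,0],[0,0,0]]

```text
time: 9.05
position: [0.5007, 0.1883, 0.0948]
tool_rot: [-0.026, 0.984, 0.005, 0.174]
ft_force: [-0.6, -3.7, 4.2]
opening: 0.116
gripper_force: 60.0
```

Request:
step_arm:
  series:
    - [[0,0,0],[0,0,0]]
    - [[0,0,0],[0,0,0]]
    - [[0,0,0],[0,0,0]]
    - [[0,0,0],[0,0,0]]
    - [[0,0,0],[0,0,0]]
    - [[0,0,0],[0,0,0]]
    - [[0,0,-2],[0,0,0]]
    - [[0,0,-4],[0,0,0]]
    - [[0,0,-6],[0,0,0]]
    - [[0,0,-8],[0,0,0]]
  grip: 1

```text
time: 10.05
position: [0.4726, 0.1867, 0.1703]
tool_rot: [-0.026, 0.985, 0.006, 0.173]
ft_force: [-0.7, 1.3, 0.0]
opening: 1.003
gripper_force: 0.0
```

```bash
python3 d.py 35 -60 0 88 80
```

```text
10.05 q [ 0.48 -0.13 -0.67  0.71 -0.14  0.4 ] delta [ -4.74 -15.01   5.13] [ -0.04 -15.07  -0.29] F [-0.7  1.3  0. ] 0.0 1.003
grasp now (stand mm) [[-162.8  150.3  188.1]] goal TCP [0.543 0.04  0.138]
```

Request:
step_arm:
  series:
    - [[0,-3,0],[0,-4,0]]
    - [[0,-6,0],[0,-8,0]]
    - [[0,-9,0],[0,-12,0]]
    - [[-1,-12,1],[0,-15,0]]
    - [[-2,-15,2],[0,-15,0]]
    - [[-3.5,-15,4],[0,-15,0]]
    - [[-4.7,-15,5.1],[0,-15,0]]
    - [[-4.7,-15,5.1],[0,-15,0]]
    - [[-4.7,-15,5.1],[0,-15,0]]

```text
time: 10.95
position: [0.5418, 0.0403, 0.1369]
tool_rot: [-0.025, 0.954, 0.009, 0.299]
ft_force: [-0.5, -0.6, 0.1]
opening: 0.999
gripper_force: 0.0
```

```bash
python3 d.py 35 -60 0 88 0
```

```text
10.95 q [ 0.09 -0.22 -0.98  0.21 -0.02  0.03] delta [-0.15  0.    7.95] [-0.08 -0.15 -0.27] F [-0.5 -0.6  0.1] 0.0 0.999
grasp now (stand mm) [[-1.066e+02  1.000e-01  1.524e+02]] goal TCP [0.588 0.043 0.072]
```

```bash
python3 d.py 32 -60 0 88 0
```

```text
10.95 q [ 0.09 -0.22 -0.98  0.21 -0.02  0.03] delta [-0.05 -0.    7.95] [-0.07  2.85 -0.28] F [-0.5 -0.6  0.1] 0.0 0.999
grasp now (stand mm) [[-1.066e+02  1.000e-01  1.524e+02]] goal TCP [0.588 0.043 0.072]
```

Request:
step_arm:
  series:
    - [[0,0,1.5],[0,2.8,0]]
    - [[0,0,3],[0,2.8,0]]
    - [[0,0,4.5],[0,2.8,0]]
    - [[0,0,6],[0,2.8,0]]
    - [[0,0,7],[0,2.8,0]]
    - [[0,0,7.9],[0,2.8,0]]
    - [[0,0,7.9],[0,2.8,0]]
    - [[0,0,7.9],[0,2.8,0]]

```text
time: 11.75
position: [0.5874, 0.043, 0.0727]
tool_rot: [-0.026, 0.961, 0.008, 0.277]
ft_force: [0.5, -0.3, 0.7]
opening: 1.0
gripper_force: 0.0
```

```bash
python3 d.py 32 -101 0 88 0;python3 - <<'E'
from cell import capture
import cv2
c=capture("side");d=capture("top")
a=cv2.resize(c["frame"][120:280,200:390,::-1],None,fx=2.4,fy=2.4);b=cv2.resize(d["frame"][160:290,250:370,::-1],(354,384))
cv2.imwrite("pics/s3.png",cv2.hconcat([a,b]))
E
```

```text
11.75 q [ 0.08  0.   -0.93  0.07 -0.01  0.02] delta [ 3.51 -0.03 -2.1 ] [-0.05  0.13 -0.27] F [ 0.5 -0.3  0.7] 0.0 1.0
grasp now (stand mm) [[-60.2   0.2  88.8]] goal TCP [0.547 0.041 0.072]
```

View pics/s3.png

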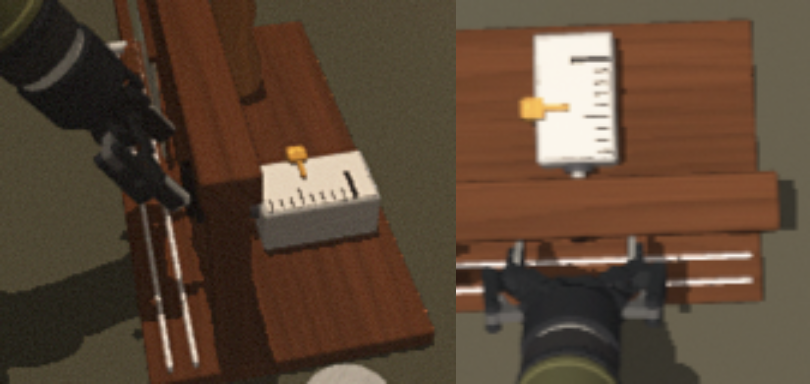

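The left crop shows the fingers either side of the paddle under the ledge. In the right crop, the pointer is still home at (592,60) and the marker tongue is at (560,107). Closing now.

Request:
step_arm:
  series:
    - [[0,0,0],[0,0,0]]
    - [[0,0,0],[0,0,0]]
    - [[0,0,0],[0,0,0]]
    - [[0,0,0],[0,0,0]]
    - [[0,0,0],[0,0,0]]
    - [[0,0,0],[0,0,0]]
    - [[0,0,0],[0,0,0]]
    - [[0,0,0],[0,0,0]]
  grip: 0

```text
time: 12.65
position: [0.5876, 0.0428, 0.0728]
tool_rot: [-0.026, 0.961, 0.008, 0.277]
ft_force: [-4.5, -0.3, 4.7]
opening: 0.139
gripper_force: 58.6
```

Request:
step_arm:
  series:
    - [[0.25,0,-0.16],[0,0,0]]
    - [[0.6,0,-0.37],[0,0,0]]
    - [[0.94,0,-0.58],[0,0,0]]
    - [[1.27,0,-0.8],[0,0,0]]
    - [[1.6,0,-1],[0,0,0]]
    - [[1.95,0,-1.22],[0,0,0]]
    - [[2.3,0,-1.43],[0,0,0]]
    - [[2.6,0,-1.62],[0,0,0]]
    - [[2.88,0,-1.8],[0,0,0]]
    - [[2.88,0,-1.8],[0,0,0]]

```text
time: 13.65
position: [0.554, 0.0409, 0.073]
tool_rot: [-0.025, 0.96, 0.008, 0.277]
ft_force: [8.0, -1.5, -6.3]
opening: 0.135
gripper_force: 58.5
```

```bash
cat > m.py <<'E'
from h import *
from cell import capture
c=capture("top");im=c["frame"].astype(float);g=im.mean(2)
# pointer: dark column profile at stand y -.012..-.002 ; tongue: y .010..+.018
def prof(ys,f):
    r=[]
    for y in ys:
        X=np.arange(.0,.105,.0005);uv=proj(c,fromst(np.c_[X,np.full_like(X,y),np.full_like(X,.073)])).astype(np.float32)
        v=cv2.remap(f.astype(np.float32),uv[:,:1].copy(),uv[:,1:].copy(),cv2.INTER_LINEAR).ravel()
        v=np.clip(v-30,0,None);k=v.argmax();s=slice(max(k-12,0),k+13);r.append((X[s]*v[s]).sum()/v[s].sum())
    return np.round(np.array(r)*1e3,1)
print("pointer",prof([-.012,-.009,-.006,-.003],np.clip(np.median(g[175:210,283:298])-g-0,0,None)*(abs(im[...,0]-im[...,2])<60)))
print("mark",prof([.012,.015,.018],im[...,0]-im[...,2]))
cv2.imwrite("pics/m.png",cv2.resize(c["frame"][160:230,260:320,::-1],None,fx=8,fy=8,interpolation=cv2.INTER_CUBIC))
E
python3 m.py;python3 d.py 32 -101 0 88 0
```

```text
pointer [53.  53.  52.9 52.4]
mark [44.8 44.8 44.9]
13.7 q [ 0.08 -0.06 -1.    0.07 -0.01  0.03] delta [ 0.7  -0.   -0.31] [-0.08  0.21 -0.29] F [ 8.8 -0.  -6.1] 58.51292967796326 0.134
grasp now (stand mm) [[-93.5   0.   89.1]] goal TCP [0.547 0.041 0.072]
```

View pics/m.png

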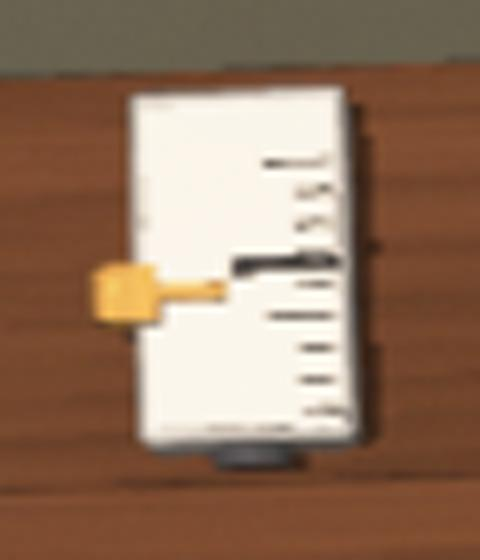

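The pointer, at (285,262), is about 8 mm short of the tongue at (200,291), matching the measured 52.9 against 44.8.

Request:
step_arm:
  series:
    - [[0.17,0,-0.1],[0,0,0]]
    - [[0.34,0,-0.21],[0,0,0]]
    - [[0.51,0,-0.32],[0,0,0]]
    - [[0.68,0,-0.42],[0,0,0]]
    - [[0.68,0,-0.42],[0,0,0]]
    - [[0.68,0,-0.42],[0,0,0]]

```text
time: 14.3
position: [0.5464, 0.0405, 0.073]
tool_rot: [-0.025, 0.96, 0.008, 0.277]
ft_force: [8.6, 0.2, -6.8]
opening: 0.134
gripper_force: 58.7
```

```bash
python3 m.py;python3 d.py 32 -60 0 88 0
```

```text
pointer [45.2 45.4 45.4 45.5]
mark [44.8 44.8 44.9]
14.35 q [ 0.08 -0.08 -1.01  0.07 -0.02  0.03] delta [-3.42  0.01  2.29] [-0.08  0.23 -0.28] F [ 9.  -0.2 -7. ] 58.723230957984924 0.137
grasp now (stand mm) [[-1.013e+02  1.000e-01  8.910e+01]] goal TCP [0.588 0.043 0.072]
```

Level. I'll hold for over 2 s, then ease it back.

Request:
step_arm:
  series:
    - [[0,0,0],[0,0,0]]
    - [[0,0,0],[0,0,0]]
    - [[0,0,0],[0,0,0]]
    - [[0,0,0],[0,0,0]]
    - [[0,0,0],[0,0,0]]
    - [[0,0,0],[0,0,0]]
    - [[0,0,0],[0,0,0]]
    - [[0,0,0],[0,0,0]]
    - [[0,0,0],[0,0,0]]
    - [[0,0,0],[0,0,0]]

```text
time: 15.35
position: [0.5465, 0.0405, 0.073]
tool_rot: [-0.025, 0.96, 0.008, 0.277]
ft_force: [9.7, -0.0, -7.4]
opening: 0.132
gripper_force: 58.7
```

Request:
step_arm:
  series:
    - [[0,0,0],[0,0,0]]
    - [[0,0,0],[0,0,0]]
    - [[0,0,0],[0,0,0]]
    - [[0,0,0],[0,0,0]]
    - [[0,0,0],[0,0,0]]
    - [[0,0,0],[0,0,0]]
    - [[0,0,0],[0,0,0]]
    - [[0,0,0],[0,0,0]]
    - [[0,0,0],[0,0,0]]
    - [[0,0,0],[0,0,0]]

```text
time: 16.35
position: [0.5465, 0.0405, 0.073]
tool_rot: [-0.025, 0.96, 0.008, 0.277]
ft_force: [9.4, -0.4, -5.9]
opening: 0.135
gripper_force: 58.7
```

Request:
step_arm:
  series:
    - [[-0.3,0,0.19],[0,0,0]]
    - [[-0.65,0,0.41],[0,0,0]]
    - [[-1,0,0.62],[0,0,0]]
    - [[-1.35,0,0.84],[0,0,0]]
    - [[-1.7,0,1.06],[0,0,0]]
    - [[-2.05,0,1.28],[0,0,0]]
    - [[-2.4,0,1.5],[0,0,0]]
    - [[-2.75,0,1.72],[0,0,0]]
    - [[-3.1,0,1.94],[0,0,0]]
    - [[-3.35,0,2.1],[0,0,0]]

```text
time: 17.35
position: [0.5858, 0.0427, 0.0729]
tool_rot: [-0.026, 0.96, 0.008, 0.277]
ft_force: [3.3, -0.8, 1.0]
opening: 0.134
gripper_force: 59.7
```

Request:
step_arm:
  series:
    - [[-0.08,0,0.05],[0,0,0]]
    - [[-0.12,0,0.08],[0,0,0]]
    - [[-0.12,0,0.08],[0,0,0]]
    - [[-0.12,0,0.08],[0,0,0]]
    - [[-0.12,0,0.08],[0,0,0]]

```text
time: 17.85
position: [0.587, 0.0428, 0.0729]
tool_rot: [-0.026, 0.96, 0.008, 0.277]
ft_force: [3.0, -1.5, 2.6]
opening: 0.134
gripper_force: 59.8
```

```bash
python3 m.py;python3 d.py 32 -60 0 88 0
```

```text
pointer [85.8 85.3 84.8 84.8]
mark [44.8 44.8 44.9]
17.9 q [ 0.08  0.   -0.94  0.07 -0.01  0.02] delta [0.01 0.01 0.11] [-0.07  0.19 -0.28] F [ 2.2 -1.7  3.1] 59.872283935546875 0.133
grasp now (stand mm) [[-60.6  -0.   89. ]] goal TCP [0.588 0.043 0.072]
```

Request:
step_arm:
  series:
    - [[-0.05,0,0.03],[0,0,0]]
    - [[-0.1,0,0.06],[0,0,0]]
    - [[-0.1,0,0.06],[0,0,0]]
    - [[-0.1,0,0.06],[0,0,0]]

```text
time: 18.3
position: [0.5876, 0.0428, 0.0728]
tool_rot: [-0.026, 0.961, 0.008, 0.277]
ft_force: [-4.8, -3.0, 10.3]
opening: 0.133
gripper_force: 61.2
```

Request:
step_arm:
  series:
    - [[0,0,0],[0,0,0]]
    - [[0,0,0],[0,0,0]]
    - [[0,0,0],[0,0,0]]
    - [[0,0,0],[0,0,0]]
    - [[0,0,0],[0,0,0]]
    - [[0,0,0],[0,0,0]]
    - [[0,0,-2],[0,0,0]]
    - [[0,0,-4],[0,0,0]]
    - [[0,0,-6],[0,0,0]]
    - [[0,0,-8],[0,0,0]]
  grip: 1

```text
time: 19.3
position: [0.5448, 0.0405, 0.1408]
tool_rot: [-0.026, 0.961, 0.008, 0.277]
ft_force: [0.8, 0.6, -0.2]
opening: 0.999
gripper_force: 0.0
```

```bash
python3 m.py;python3 d.py 20 -136 150 112 80
```

```text
pointer [86.2 86.  86.1 86.1]
mark [44.8 44.8 44.9]
19.35 q [ 0.08 -0.2  -0.91  0.3  -0.01  0.03] delta [ 4.14 14.96 -5.64] [-0.02 12.29 -0.28] F [ 0.4 -0.3  1.5] 0.0 1.003
grasp now (stand mm) [[-102.6    0.2  159.5]] goal TCP [0.472 0.186 0.169]
```

Request:
step_arm:
  series:
    - [[2,0,-3],[0,4,0]]
    - [[4.1,1,-5.6],[0,8,0]]
    - [[4.1,4,-5.6],[0,12.2,0]]
    - [[4.1,7,-5.6],[0,12.2,0]]
    - [[4.1,10,-5.6],[0,12.2,0]]
    - [[4.1,13,-5.6],[0,12.2,0]]
    - [[4.1,15,-5.6],[0,12.2,0]]
    - [[4.1,15,-5.6],[0,12.2,0]]
    - [[4.1,15,-5.6],[0,12.2,0]]

```text
time: 20.25
position: [0.4727, 0.1868, 0.1656]
tool_rot: [-0.027, 0.985, 0.005, 0.173]
ft_force: [-0.2, -0.4, -1.0]
opening: 0.999
gripper_force: 0.0
```

```bash
python3 d.py 20 -136 150 112 0
```

```text
20.25 q [ 0.48 -0.12 -0.68  0.7  -0.14  0.4 ] delta [-0.08 -0.03  7.63] [-0.02 -0.1  -0.21] F [-0.2 -0.4 -1. ] 0.0 0.999
grasp now (stand mm) [[-162.7  150.4  183.5]] goal TCP [0.499 0.188 0.094]
```

Request:
step_arm:
  series:
    - [[0,0,2],[0,0,0]]
    - [[0,0,4],[0,0,0]]
    - [[0,0,6],[0,0,0]]
    - [[0,0,7.6],[0,0,0]]
    - [[0,0,7.6],[0,0,0]]
    - [[0,0,7.6],[0,0,0]]

```text
time: 20.85
position: [0.4986, 0.1871, 0.0946]
tool_rot: [-0.026, 0.985, 0.005, 0.173]
ft_force: [0.7, -0.0, -0.2]
opening: 1.001
gripper_force: 0.0
```

Request:
step_arm:
  series:
    - [[0,0,0],[0,0,0]]
    - [[0,0,0],[0,0,0]]
    - [[0,0,0],[0,0,0]]
    - [[0,0,0],[0,0,0]]
    - [[0,0,0],[0,0,0]]
    - [[0,0,0],[0,0,0]]
    - [[0,0,0],[0,0,0]]
    - [[0,0,0],[0,0,0]]
  grip: 0

```text
time: 21.65
position: [0.4988, 0.1881, 0.0951]
tool_rot: [-0.026, 0.985, 0.005, 0.173]
ft_force: [-3.2, -0.9, 5.0]
opening: 0.111
gripper_force: 58.6
```

Request:
step_arm:
  series:
    - [[0,-1,0],[0,0,0]]
    - [[0,-3,0],[0,0,0]]
    - [[0,-5,0],[0,0,0]]
    - [[0,-7,0],[0,0,0]]
    - [[0,-9,0],[0,0,0]]
    - [[0,-11,0],[0,0,0]]
    - [[0,-13,0],[0,0,0]]
    - [[0,-15,0],[0,0,0]]
    - [[0,-17,0],[0,0,0]]
    - [[0,-19,0],[0,0,0]]

```text
time: 22.65
position: [0.5095, -0.0015, 0.0951]
tool_rot: [-0.027, 0.984, 0.006, 0.174]
ft_force: [0.3, 2.5, 2.6]
opening: 0.107
gripper_force: 58.8
```

```bash
python3 d.py 20 -136 -50 112 0
```

```text
22.65 q [-0.02 -0.07 -0.81  0.48  0.03 -0.07] delta [-0.06 -1.02  0.12] [ 0.1   0.04 -0.26] F [0.3 2.5 2.6] 58.778982907533646 0.107
grasp now (stand mm) [[-136.9  -39.8  113. ]] goal TCP [ 0.511 -0.012  0.094]
```

Request:
step_arm:
  series:
    - [[0,-0.5,0],[0,0,0]]
    - [[0,-1,0],[0,0,0]]
    - [[0,-1.2,0],[0,0,0]]
    - [[0,-1.2,0],[0,0,0]]
    - [[0,-1.2,0],[0,0,0]]

```text
time: 23.15
position: [0.5102, -0.0136, 0.0951]
tool_rot: [-0.026, 0.984, 0.005, 0.174]
ft_force: [-2.5, -1.3, 7.0]
opening: 0.109
gripper_force: 59.4
```

```bash
python3 d.py 20 -136 -50 112 0
```

```text
23.15 q [-0.05 -0.07 -0.81  0.48  0.04 -0.1 ] delta [-0.05  0.19  0.12] [-0.05  0.02 -0.31] F [-2.5 -1.3  7. ] 59.41626414656639 0.109
grasp now (stand mm) [[-137.   -51.9  113. ]] goal TCP [ 0.511 -0.012  0.094]
```

No stop felt yet, and the bar is already past its first position. I'll push on to the stop in small steps.

Request:
step_arm:
  series:
    - [[0,-0.2,0],[0,0,0]]
    - [[0,-0.4,0],[0,0,0]]
    - [[0,-0.4,0],[0,0,0]]

```text
time: 23.45
position: [0.5104, -0.0171, 0.0951]
tool_rot: [-0.026, 0.984, 0.006, 0.174]
ft_force: [-2.9, 1.2, 6.8]
opening: 0.111
gripper_force: 59.4
```

Request:
step_arm:
  series:
    - [[0,-0.2,0],[0,0,0]]
    - [[0,-0.4,0],[0,0,0]]
    - [[0,-0.4,0],[0,0,0]]

```text
time: 23.75
position: [0.5106, -0.021, 0.0951]
tool_rot: [-0.026, 0.984, 0.006, 0.174]
ft_force: [-2.8, 1.1, 6.9]
opening: 0.109
gripper_force: 59.4
```

Request:
step_arm:
  series:
    - [[0,-0.2,0],[0,0,0]]
    - [[0,-0.3,0],[0,0,0]]
    - [[0,-0.3,0],[0,0,0]]
    - [[0,-0.3,0],[0,0,0]]

```text
time: 24.15
position: [0.5106, -0.0215, 0.0951]
tool_rot: [-0.028, 0.984, 0.008, 0.174]
ft_force: [-3.1, 8.8, 7.3]
opening: 0.113
gripper_force: 59.7
```

Run:
```python
from cell import capture
import cv2
c=capture("side");d=capture("top")
a=cv2.resize(c["frame"][120:280,200:390,::-1],None,fx=2.4,fy=2.4);b=cv2.resize(d["frame"][160:290,250:370,::-1],(354,384))
cv2.imwrite("pics/s4.png",cv2.hconcat([a,b]))
```

```text
(no output)
```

View pics/s4.png

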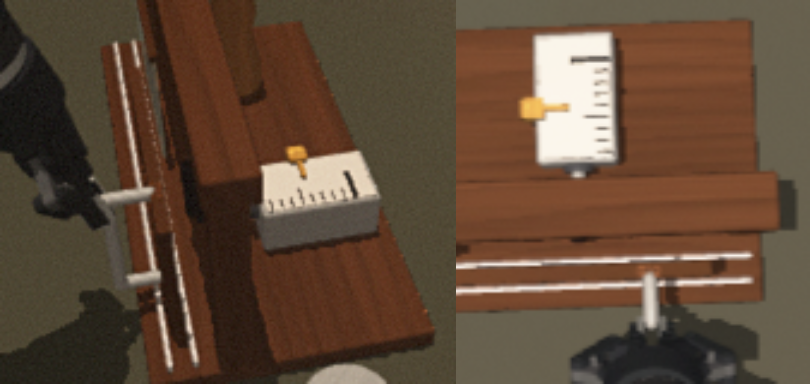

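The bar stopped at the 210 mm full travel with 9 N, so the screen is shut; it had started about 10 mm open. The pointer is home and the marker is undisturbed. I'll release and retreat.

Request:
step_arm:
  series:
    - [[0,0.2,0],[0,0,0]]
    - [[0,0.2,0],[0,0,0]]

```text
time: 24.45
position: [0.5107, -0.0216, 0.0951]
tool_rot: [-0.027, 0.984, 0.006, 0.174]
ft_force: [-3.2, 2.1, 7.8]
opening: 0.114
gripper_force: 59.5
```

Request:
step_arm:
  series:
    - [[0,0,0],[0,0,0]]
    - [[0,0,0],[0,0,0]]
    - [[0,0,0],[0,0,0]]
    - [[0,0,0],[0,0,0]]
    - [[0,0,0],[0,0,0]]
    - [[0,0,0],[0,0,0]]
    - [[0,0,-2],[0,0,0]]
    - [[0,0,-4],[0,0,0]]
    - [[0,0,-6],[0,0,0]]
    - [[0,0,-8],[0,0,0]]
  grip: 1

```text
time: 25.45
position: [0.4825, -0.024, 0.1702]
tool_rot: [-0.026, 0.985, 0.005, 0.173]
ft_force: [1.2, 0.1, 0.4]
opening: 0.999
gripper_force: 0.0
```

Request:
step_arm:
  series:
    - [[1,0,-2],[0,0,0]]
    - [[2,0,-3],[0,0,0]]
    - [[2,0,-3],[0,0,0]]
    - [[2,0,-3],[0,0,0]]
    - [[2,0,-3],[0,0,0]]

```text
time: 25.95
position: [0.4541, -0.0255, 0.1904]
tool_rot: [-0.026, 0.985, 0.006, 0.173]
ft_force: [0.3, 0.3, 0.7]
opening: 1.001
gripper_force: 0.0
```

```bash
python3 m.py
python3 - <<'E'
from cell import capture
import cv2
from h import *
c=capture("side");d=capture("top")
for n,im in(("side",c),("top",d)):
  a=load(n+"0")["frame"].astype(int);b=im["frame"].astype(int)
  reg=np.s_[260:360,240:370] if n=="side" else np.s_[180:280,375:420]
  print(n,"mug/jar diff",abs(a-b)[reg].mean())
a=cv2.resize(c["frame"][90:290,200:400,::-1],(400,400));b=cv2.resize(d["frame"][160:290,240:370,::-1],(400,400))
cv2.imwrite("pics/s5.png",cv2.hconcat([a,b]))
E
```

```text
pointer [86.2 86.  86.1 86.1]
mark [44.8 44.8 44.9]
side mug/jar diff 5.781512820512821
top mug/jar diff 1.8967407407407408
```

View pics/s5.png

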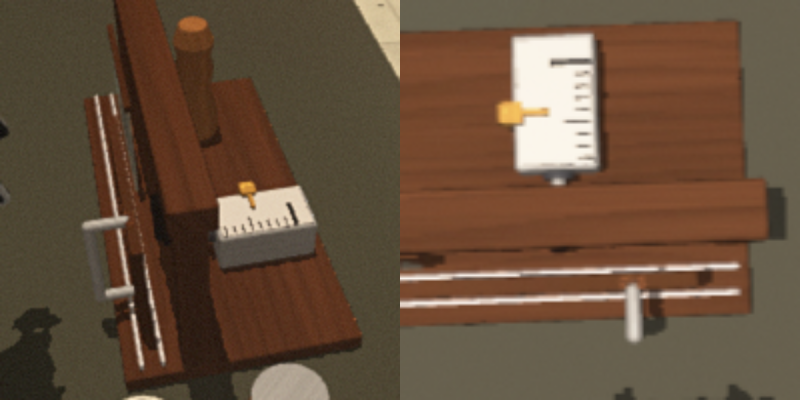

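The screen bar is at its shut stop, at right-crop (633,310). The pointer is home, the marker and the objects are in place, and the arm is clear.

```bash
python3 -c "
from cell import finish_job
print(finish_job())"
```

```text
the job is handed in; nothing more can be done
None
```

The job is handed in at about 26 s of the 72 s allowed (no verdict was returned): I opened the screen about 200 mm to its stop, held the pointer within 1 mm of the marker for over 2 s, eased the handle home, and slid the screen shut against its stop, with no sign that the marker, mug, jar or mill moved.

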